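# Size the thicker rod in the taper gauge and file it in its holder

### The arm

A 6-joint arm with a two-finger parallel gripper is mounted at the origin on a cart in front of the work surface, level with it; the furniture and walls round the work are solid. World frame = base frame: x ahead of the robot, y to its left, z up, the work surface at z = 0. Lengths are in m, angles in degrees, forces in N, time in s.
With the tool pointing down it reaches from about 0.375 to 0.9 m from the base axis. Payload 3.1 kg.
Tool frame: the origin (TCP) lies at the very end of the fingers, on their centre line; the grasp point (between the pads) lies bot.hold_point_z behind it (bot.hold_point_z is the distance from the TCP to the grasp point, in m); z points along the fingers, y is the line along which they close (so a half turn about z gives the same grasp; the last joint's range is limited). The gripper opens to 87 mm and grips with 3 to 60 N. Pads are 19 mm wide; open, the fingers measure 117 mm over their backs; the gripper's body (75 mm by 190 mm) begins 51 mm behind the grasp point.
Start: joints at [66.778, 30.224, 82.088, -0, 67.689, -10.227], TCP at [0.14, 0.609, 0.223] pointing down, gripper open.
Joint ranges: [-176.69, 176.69], [-43.24, 126.21], [12.49, 139.97], [-82, 262], [0, 151.66], [-163.58, 163.58]. Speed limits (degrees/s): [159.86, 159.86, 180, 180, 180, 180].

### API

Orientations are given as a 3x3 rotation matrix whose columns are the frame's x, y, z axes.
In Python, from rig import bot gives the robot as it stands.
- The arm moves only by the tool apply_moves, never from a script. Its argument "plan" is one flat list of numbers, 4 for each row, row after row: the shift along the world's x, y, z normalised to -1 to 1, where 1 is 0.05 m, then the turn about the world's z normalised to -1 to 1, where 1 is 10 degrees. A call has 1 to 12 rows; each row shifts and turns the commanded pose from where the row before left it; what a row does not reach is not made up. A row lasts 1/8 s, in which the tool goes at most 62.5 mm and 10.7 degrees, less where a joint would pass 70% of its speed; a pose out of reach is approached as far as the arm can. A call with a number of a shift or a turn outside -1 to 1 is refused whole. A call with a gripper value outside its range is refused whole. "grip" is the closure, from -1 (fully open) to 1 (shut), so that 0 is half open, set as the call begins (left out, the last holds). The fingers move at their own pace and stop on an object; the grip force is fixed at half the most. Time passes only in rows, so rows that do not move let the fingers close. It gives the time, the measured TCP pose, the force, the opening and the grip force at its end, in the units of the state.
- bot.read_state(): the state, without advancing time (a new reading comes with each control period).
- bot.capture(name): name is "scene" or "top"; returns (picture, depth): 480x640x3 uint8, red, green, blue; 480x640 float32, m along the optical axis (not along the pixel's ray), 0 where there is no reading.
- bot.camera_info(name): a dict with "vertical_fov" (degrees; the focal length in pixels is half the picture's height over the tangent of half this angle, whatever the lens; pixels are square), "cx", "cy" (the principal point, pixels), "k1" (the pictures are not rectified: a ray, as slopes to the right and down, at radius r is drawn at 1 + k1 r^2 times it, then the intrinsics apply), "rvec" (rotation vector, rad) and "tvec" (3), from world to camera coordinates, as OpenCV has them. Camera axes: x right, y down, z forward; pixel columns grow to the right and rows downward; lengths in m; the calibration is good to about 2 mm. A picture is of the moment at which its call begins. camera_info takes no time and is no camera call.
- bot.hand_in(): hands the job in; it is judged then, once.
Trained networks look in the newest picture that a camera, given by its name, has taken for a name from the list of things; names that differ only in an ending like _2 or _b are one class to them, and where a whole thing is asked for, a point or a joint stands for the part that bears it (a point fixed in the world has none). Each returns a list of dicts, best first, with "p" (0 to 1); they miss things now and then, are a little off and sometimes report something else, mostly with a low value. They report only what shows in the picture. A call takes as long as a camera call. They do not tell look-alikes from the thing itself.
- bot.outline_of(camera, target): "mask" (480x640 bool, what is visible of it) and "xy" ([column, row] as shares, 0 to 1, of the picture: columns of its width, rows of its height, amid what is visible of it).
- bot.pinpoint(camera, target): "xy" ([column, row] as shares, 0 to 1, of the picture: columns of its width, rows of its height: a listed point, or the origin of a listed thing).
The state is a dict: "time_s": time; "joint_positions": joint angles; "qvel": joint speeds; "tau": joint torques, N m; "position": TCP position; "tcp_rot": TCP orientation; "force": force on the tool from outside, world axes, zero at the start; "moment": the same for the moment, N m; "opening": opening from 0.0 (shut) to 1.0 (fully open); "grasp_force": force on a finger pad.
Only numpy, scipy, OpenCV 4.12 (cv2) and the standard library are available. Lean on these libraries where they do the work, as an engineer would, in place of code of your own. Each camera call takes 0.05 s, during which the arm holds its last target. There are 200 camera calls.

### The job

Two aluminium rods lean in slanted rests. Take the thicker one, stand it upright in the wide end of the tapered gauge and slide it along the slot, pushing the steel cursor ahead of it, until it wedges; leave the cursor at that reading. Then lift the rod out and drop it end-down, fully home, into the square holder that is wide enough for it, leaving the thinner rod where it leans.

Things in the scene. Friction and masses are not known exactly. Their poses are not given: they have to be found in the camera images.
- rod_thick_mid (a point): the thicker aluminium rod, 20 mm diameter, 130 mm long, about 0.11 kg; the point is its centre, z along the rod, both ends alike. At the start it leans 0.35 rad from vertical, upper end towards the robot side, in a grey slanted rest round its lower 52 mm; above that a tongue narrower than the rod supports only its underside, up to 82 mm. It comes out if pulled 75 mm or more along its own length
- rod_thin_mid (a point): the thinner aluminium rod, 14 mm diameter, 130 mm long, leaning in the same way in a like rest; the point is its centre, z along the rod, upper end about 150 mm above the table. Not to be moved. The two rests may change places
- gauge: fixed taper gauge: two aluminium jaws on a dark steel plate 100 x 126 mm. Origin at the centre of the underside, z up. The slot runs along its y axis, centred on x = 0: 32 mm wide at the open wide end (y = -55 mm), narrowing evenly to 4.5 mm at y = +55 mm. Slot floor 8 mm, jaw tops 38 mm above the table. Held by its upper half, a rod swings least if the fingers close along the slot
- gauge_entry (a point): point in the slot at gauge x = 0, y = -42 mm, on the slot floor (8 mm above the table), axes as the gauge's. Here the slot is 29 mm wide and the upright thicker rod goes in loosely from above. Slid 34 mm from here along +y the rod wedges (axis at gauge y = -8 mm); it gives only 1 to 2 mm more if pushed on with 15 N
- cursor (a joint): sliding steel cursor of the gauge, m: 0 at the wide-end stop, growing along gauge +y to 0.060; its face towards the wide end is at gauge y = -25 mm + this. Starts at 0 to 0.010. Slides lightly (1 N), stays where left. A saddle 40 mm wide and 12 mm long over the jaws with a tongue in the slot and a black knob, top 54.5 mm above the table. The wedged 20 mm rod leaves it at 0.0265 to 0.029
- holder_wide_mouth (a point): centre of the open top of the fixed square holder with the wide bore: grey upright tube 50 x 50 mm outside, 76 mm tall, on a 74 mm square dark foot; square bore 28 x 28 mm, its floor 10 mm above the table (66 mm deep). z up, bore sides along x and y. The thicker rod fits only this one
- holder_narrow_mouth (a point): the same point of the other holder, equal outside, square bore 16 x 16 mm: too narrow for the thicker rod. The two holders may change places
Things that resemble listed ones, but are neither listed nor needed, are in the scene too. Several things have the shape of the gauge; the one meant has the colours described above.

How it is judged (in metres and radians):
On the way:
1. the thicker rod stands upright in the gauge slot, slid along until it wedges, with the cursor pushed to its reading (z of rod_thick_mid in the frame of gauge below 0.095 m and x of rod_thick_mid in the frame of gauge between -0.01 and 0.01 m and y of rod_thick_mid in the frame of gauge between -0.02 and 0.01 m and angle between the z axis of rod_thick_mid and the z axis of gauge, either way round below 0.2 rad and value of joint cursor between 0.0235 and 0.038 m), for 0.2 s.
At the end, for the whole second after the job is handed in: the thicker rod stands at rest on the floor of the wide holder (centre below 81 mm, within 14 mm of the bore's axis and 0.2 rad of vertical), the cursor stands between 0.0235 and 0.038, and the thinner rod is within 15 mm of where it was (horizontal distance between rod_thick_mid and holder_wide_mouth below 0.014 m and height (world z) of rod_thick_mid below 0.081 m and angle between the z axis of rod_thick_mid and the z axis of holder_wide_mouth, either way round below 0.2 rad and linear speed of rod_thick below 0.02 m/s and value of joint cursor between 0.0235 and 0.038 m and distance of rod_thin_mid from where it was at the start of the episode below 0.015 m); the robot touches nothing.
It fails at once if the thinner rod is pulled about (distance of rod_thin_mid from where it was at the start of the episode above 0.02 m).
It also fails if it takes over 61 s, if anything falls off the work surface, if the arm or the gripper's body presses on something with over 40 N, if the wrist force passes 120 N, or if a joint passes its speed limit or range.

## Working session

There is one attempt and no reset: what is moved stays moved. The work goes in short steps, Python scripts to look and compute and a tool call to move; the robot and the scene stay as the last step left them, time stands still between calls to the robot, and variables do not carry over. Pictures are saved under pics/ and viewed, at most 10 in all, crops included, and the job is handed in when it is done.

Besides the shell and the picture viewer there is one more tool, called as a command line: name --argument value ..., lists and objects as JSON in quotes. apply_moves: Moves the arm, as the interface text tells. Its arguments: {"type":"object","properties":{"plan":{"type":"array","items":{"type":"number"}},"grip":{"type":"number"}},"required":["plan"]}

```bash
ls; mkdir -p pics
cat > h.py <<'E'
import numpy as np, cv2
from rig import bot
def cam(n):
    c=bot.camera_info(n); R,_=cv2.Rodrigues(np.array(c['rvec'],float)); return c,R,np.array(c['tvec'],float).ravel(),240/np.tan(np.radians(c['vertical_fov']/2))
def rays(n,uv):
    c,R,t,f=cam(n); uv=np.atleast_2d(uv).astype(float)
    d=(uv-[c['cx'],c['cy']])/f; s=d.copy()
    for _ in range(10): s=d/(1+c['k1']*(s**2).sum(1,keepdims=True))
    return np.c_[s,np.ones(len(s))]
def atdepth(n,uv,z):
    c,R,t,f=cam(n); return (rays(n,uv)*np.reshape(z,(-1,1))-t)@R
def atheight(n,uv,h):
    c,R,t,f=cam(n); o=-R.T@t; d=rays(n,uv)@R; return o+d*((np.reshape(h,(-1,1))-o[2])/d[:,2:3])
def proj(n,P):
    c,R,t,f=cam(n); p=np.atleast_2d(P)@R.T+t; s=p[:,:2]/p[:,2:]; s=s*(1+c['k1']*(s**2).sum(1,keepdims=True)); return s*f+[c['cx'],c['cy']]
def save(n,img): cv2.imwrite('pics/'+n,cv2.cvtColor(img,cv2.COLOR_RGB2BGR))
E
python3 - <<'E'
from h import *
for n in ('scene','top'):
    im,d=bot.capture(n); save(n+'0.png',im); np.savez(n+'0.npz',im=im,d=d)
    c,R,t,f=cam(n); print(n,'pos',-R.T@t,'axis',R[2],f)
    for k in ('rod_thick_mid','rod_thin_mid','gauge','gauge_entry','cursor','holder_wide_mouth','holder_narrow_mouth'):
        print(k,[(np.round(np.array(r['xy'])*[640,480],1).tolist(),round(r['p'],2)) for r in bot.pinpoint(n,k)])
print(bot.hold_point_z)
E
```

```text
pics
scene pos [-0.00366041 -0.9411197   0.71468702] axis [ 0.40073059  0.76600835 -0.50263924] 550.5690367012751
rod_thick_mid [([401.9, 274.1], 0.61)]
rod_thin_mid [([437.7, 316.2], 0.75)]
gauge [([235.1, 229.2], 0.89), ([352.2, 254.6], 0.71)]
gauge_entry [([363.3, 261.2], 0.75), ([245.0, 229.4], 0.68)]Traceback (most recent call last):
  File "<stdin>", line 6, in <module>
ValueError: it knows: gauge, gauge_entry, holder_narrow_mouth, holder_wide_mouth, rod_thick_mid, rod_thin_mid
```

Run:
```python
from h import *
H=dict(rod_thick_mid=.061,rod_thin_mid=.09,gauge=0.0,gauge_entry=.008,holder_wide_mouth=.076,holder_narrow_mouth=.076)
for n in ('scene','top'):
    im,d=bot.capture(n); save(n+'1.png',im); np.savez(n+'0.npz',im=im,d=d)
    c,R,t,f=cam(n); print(n,'pos',-R.T@t,'axis',R[2],f)
    for k in H:
      try:
        for r in bot.pinpoint(n,k):
          uv=np.array(r['xy'])*[640,480]; z=d[int(uv[1]),int(uv[0])]
          print(k,np.round(uv,1),round(r['p'],2),'H',atheight(n,uv,H[k])[0].round(3),'D',atdepth(n,uv,z)[0].round(3))
      except ValueError as e: print(k,e)
print(bot.hold_point_z)
```

```text
scene pos [-0.00366041 -0.9411197   0.71468702] axis [ 0.40073059  0.76600835 -0.50263924] 550.5690367012751
rod_thick_mid [402.8 273.8] 0.68 H [ 0.601 -0.149  0.061] D [ 0.571 -0.188  0.093]
rod_thin_mid [440.5 318. ] 0.87 H [ 0.55  -0.337  0.09 ] D [ 0.549 -0.338  0.091]
gauge [237.6 231.2] 0.83 H [0.39  0.309 0.   ] D [0.375 0.26  0.028]
gauge [351.9 253.1] 0.82 H [0.6   0.063 0.   ] D [0.569 0.011 0.037]
gauge_entry [245.9 228.5] 0.98 H [0.41  0.298 0.008] D [0.41  0.296 0.009]
gauge_entry [362.  257.5] 0.62 H [0.604 0.022 0.008] D [0.602 0.018 0.011]
holder_wide_mouth [310.1 205.7] 0.83 H [0.561 0.213 0.076] D [0.562 0.213 0.076]
holder_narrow_mouth [298.7 187. ] 0.62 H [0.586 0.333 0.076] D [0.584 0.327 0.079]
top pos [ 0.18189466 -0.0112773   1.57558828] axis [ 0.20447601 -0.00722599 -0.97884491] 596.5162903291349
rod_thick_mid [383.8 200.5] 0.44 H [ 0.593 -0.186  0.061] D [ 0.588 -0.184  0.078]
rod_thin_mid [444.7 211.5] 0.38 H [ 0.554 -0.338  0.09 ] D [ 0.551 -0.335  0.103]
rod_thin_mid [293.7 209.7] 0.29 H [0.562 0.049 0.09 ] D [0.575 0.051 0.039]
gauge [295.6 207.1] 0.9 H [0.592 0.048 0.   ] D [0.579 0.046 0.052]
gauge [193.5 278.7] 0.64 H [0.399 0.318 0.   ] D [0.397 0.316 0.011]
gauge_entry [309.9 204.1] 0.91 H [0.599 0.009 0.008] D [0.596 0.009 0.018]
gauge_entry [207. 273.] 0.62 H [0.413 0.282 0.008] D [0.413 0.283 0.003]
holder_wide_mouth [236.3 210.6] 0.74 H [0.565 0.198 0.076] D [0.575 0.204 0.037]
holder_narrow_mouth [197.2 203.2] 0.85 H [0.585 0.3   0.076] D [0.585 0.299 0.079]
0.0187
```

View pics/scene0.png

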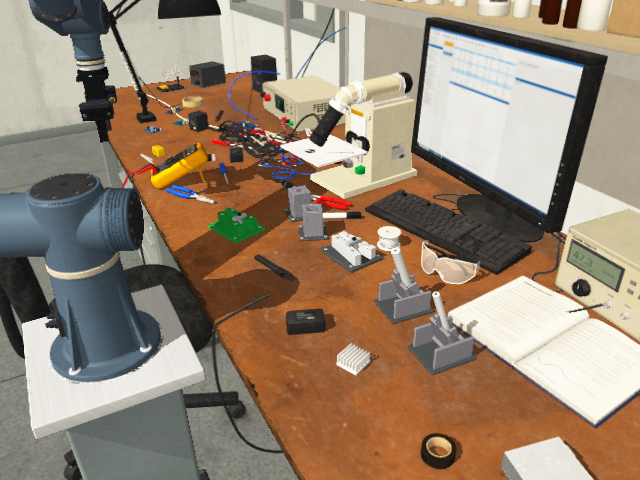

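```bash
sleep 1
```

```text
(no output)
```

View pics/top1.png

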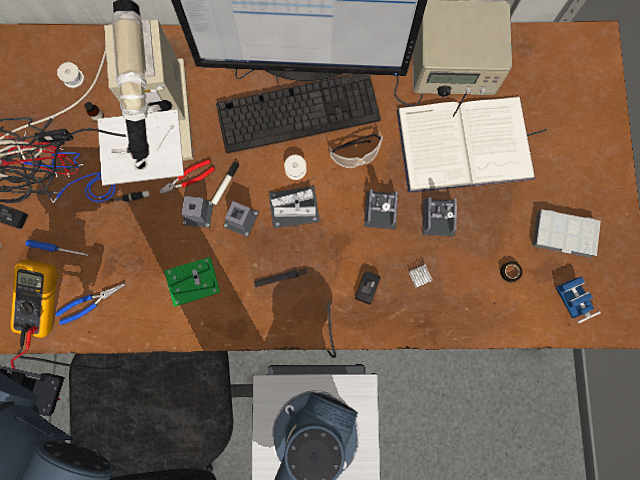

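The green gauge (192,280 in top) is a look-alike. The one meant is the aluminium gauge at (294,205). The rods stand in rests at (380,208) and (440,213), and the holders are at (197,210) and (238,216). I'll check these choices in a close crop.

Run:
```python
from h import *
t=np.load('top0.npz')['im']; s=np.load('scene0.npz')['im']
a=cv2.resize(t[180:240,265:465],(800,240),interpolation=cv2.INTER_CUBIC)
b=cv2.resize(t[185:237,175:265],(400,231),interpolation=cv2.INTER_CUBIC)
b=cv2.copyMakeBorder(b,0,129,0,0,cv2.BORDER_CONSTANT)
c=cv2.resize(s[220:380,310:490],(400,356),interpolation=cv2.INTER_CUBIC); c=cv2.copyMakeBorder(c,0,4,0,0,cv2.BORDER_CONSTANT)
save('comp.png',np.vstack([a,np.hstack([b,c])]))
for n in('scene','top'):
  z=np.load(n+'0.npz'); d=z['d']
  # world points map
  v,u=np.mgrid[0:480,0:640]; P=atdepth(n,np.c_[u.ravel(),v.ravel()],d.ravel()); P[d.ravel()==0]=np.nan
  def st(nm,m):
    q=P[m]; print(n,nm,len(q),'mean',np.nanmean(q,0).round(4),'min',np.nanpercentile(q,2,0).round(4) if len(q) else 0,'max',np.nanpercentile(q,98,0).round(4) if len(q) else 0)
  box=lambda x0,x1,y0,y1,z0,z1:(P[:,0]>x0)&(P[:,0]<x1)&(P[:,1]>y0)&(P[:,1]<y1)&(P[:,2]>z0)&(P[:,2]<z1)
  st('rodA>90',box(.5,.65,-.27,-.1,.09,.2)); st('rodA>130',box(.5,.65,-.27,-.1,.13,.2))
  st('rodB>90',box(.5,.65,-.42,-.27,.09,.2)); st('rodB>130',box(.5,.65,-.42,-.27,.13,.2))
  st('holdA',box(.5,.7,.14,.245,.065,.09)); st('holdB',box(.5,.7,.255,.36,.065,.09))
  st('jaws',box(.5,.7,-.02,.12,.03,.043)); st('cursor',box(.5,.7,-.02,.12,.046,.07))
```

```text
scene rodA>90 305 mean [ 0.5605 -0.1848  0.1212] min [ 0.5474 -0.1912  0.0913] max [ 0.5779 -0.1728  0.1508]
scene rodA>130 116 mean [ 0.5546 -0.1832  0.1429] min [ 0.5464 -0.1896  0.1312] max [ 0.5658 -0.1709  0.1524]
scene rodB>90 252 mean [ 0.5397 -0.3399  0.1206] min [ 0.5277 -0.344   0.091 ] max [ 0.5549 -0.3323  0.1506]
scene rodB>130 94 mean [ 0.5334 -0.339   0.1424] min [ 0.5268 -0.3437  0.1305] max [ 0.5423 -0.3318  0.151 ]
scene holdA 236 mean [0.556  0.193  0.0739] min [0.5282 0.1664 0.0654] max [0.5826 0.2252 0.0793]
scene holdB 224 mean [0.5745 0.308  0.0744] min [0.5505 0.2858 0.0657] max [0.6003 0.3392 0.0792]
scene jaws 630 mean [0.6098 0.0472 0.0376] min [ 0.5642 -0.0022  0.0304] max [0.6976 0.1055 0.0425]
scene cursor 60 mean [0.5916 0.0439 0.0496] min [0.5731 0.0378 0.0462] max [0.6114 0.0544 0.0558]
top rodA>90 82 mean [ 0.5586 -0.1785  0.1336] min [ 0.5457 -0.1884  0.0935] max [ 0.58   -0.1709  0.1525]
top rodA>130 56 mean [ 0.5547 -0.1793  0.1468] min [ 0.5457 -0.1884  0.1331] max [ 0.5657 -0.1707  0.1526]
top rodB>90 62 mean [ 0.539  -0.3364  0.1257] min [ 0.5259 -0.3427  0.0911] max [ 0.5566 -0.3319  0.1512]
top rodB>130 32 mean [ 0.5333 -0.3369  0.1451] min [ 0.5255 -0.343   0.1308] max [ 0.5424 -0.3319  0.1519]
top holdA 291 mean [0.5572 0.1966 0.0746] min [0.5299 0.1689 0.0662] max [0.5853 0.225  0.0825]
top holdB 357 mean [0.5762 0.3122 0.075 ] min [0.5517 0.2877 0.0668] max [0.6014 0.3378 0.0825]
top jaws 671 mean [0.6123 0.0532 0.0373] min [5.644e-01 2.000e-04 3.090e-02] max [0.6974 0.1064 0.0427]
top cursor 60 mean [0.5987 0.0461 0.0494] min [0.5681 0.0325 0.0462] max [0.69   0.069  0.0569]
```

View pics/comp.png

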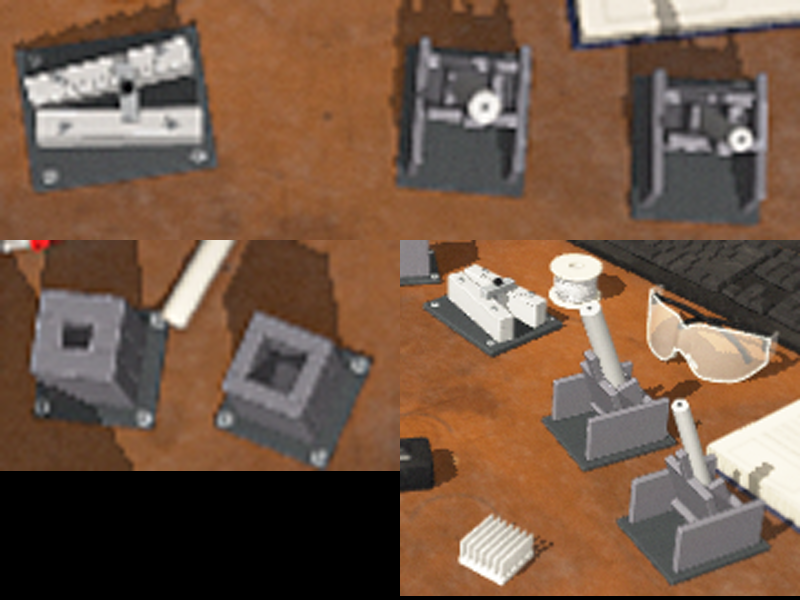

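The crop shows four things:
- **Thick rod:** it is in the left rest, top at about (385,206).
- **Thin rod:** it is in the right rest, at about (450,214).
- **Wide holder:** it is the right, rotated one, at about (238,212).
- **Gauge:** the wide end points right, towards world -y.

Next I'll fit their poses.

Run:
```python
from h import *
from scipy.optimize import least_squares
PT={}
for n in('scene','top'):
  d=np.load(n+'0.npz')['d']; v,u=np.mgrid[0:480,0:640]; P=atdepth(n,np.c_[u.ravel(),v.ravel()],d.ravel()); PT[n]=P[d.ravel()>0]
sel=lambda P,x0,x1,y0,y1,z0,z1:P[(P[:,0]>x0)&(P[:,0]<x1)&(P[:,1]>y0)&(P[:,1]<y1)&(P[:,2]>z0)&(P[:,2]<z1)]
def rod(box,r):
  for n in ('scene','top','both'):
    A=np.vstack([sel(PT[m],*box) for m in (('scene','top') if n=='both' else (n,))])
    def f(p):
      a=np.array([np.sin(.35)*np.cos(p[3]),np.sin(.35)*np.sin(p[3]),np.cos(.35)])
      q=A-p[:3]; s=q@a; rad=np.linalg.norm(q-np.outer(s,a),axis=1)-r
      cap=s-65
      dd=np.stack([rad,s-.065]); return np.where(s>.0635,np.maximum(rad,s-.065),rad)
    p=least_squares(f,[box[0]+.06,(box[2]+box[3])/2,.09,np.pi],loss='soft_l1',f_scale=.002)
    a=np.array([np.sin(.35)*np.cos(p.x[3]),np.sin(.35)*np.sin(p.x[3]),np.cos(.35)])
    print('rod',n,len(A),'mid',p.x[:3].round(4),'dir',np.degrees(p.x[3]).round(1),'top',(p.x[:3]+.065*a).round(4),p.cost)
rod((.53,.6,-.21,-.15,.102,.16),.01); rod((.51,.57,-.37,-.31,.102,.16),.007)
for n in PT:
  for nm,b in (('wide',(.5,.62,.14,.25,.071,.082)),('rest',(.5,.7,-.27,-.1,.02,.06))):
    q=sel(PT[n],*b)[:,:2].astype(np.float32); print(n,nm,cv2.minAreaRect(q*1000))
  q=sel(PT[n],.54,.65,-.02,.12,.034,.043)[:,:2]
  # two lines: k-means on line fit
  lab=q[:,0]-.2*0>(.592)
  c=q.mean(0)
  L=None
  for it in range(20):
    L=[]
    for k in (0,1):
      w=q[lab==k]; m=w.mean(0); e=np.linalg.svd(w-m,full_matrices=False)[2][0]; e=e*np.sign(e[1]); L.append((m,e))
    ds=[abs((q-m)@[e[1],-e[0]]) for m,e in L]; lab=(ds[1]<ds[0]).astype(int)
  for k in(0,1):
    m,e=L[k]; s=(q[lab==k]-m)@e; o=(q[lab==k]-m)@[e[1],-e[0]]; print(n,'jaw',len(s),m.round(4),'ang',np.degrees(np.arctan2(e[1],e[0])).round(1),'ext',np.percentile(s,[1,99]).round(4),np.percentile(o,[3,97]).round(4))
print({k:np.round(bot.read_state()[k],3).tolist() for k in('position','tcp_rot','time_s','opening')})
```

```text
rod scene 228 mid [ 0.5763 -0.1803  0.0883] dir 174.4 top [ 0.5542 -0.1782  0.1493] 0.00020080791931537226
rod top 68 mid [ 0.5749 -0.1808  0.0872] dir 180.7 top [ 0.5526 -0.181   0.1483] 0.0001014908272331885
rod both 296 mid [ 0.5758 -0.1808  0.0893] dir 172.4 top [ 0.5537 -0.1779  0.1503] 0.0004062526651965205
rod scene 184 mid [ 0.5547 -0.3371  0.0888] dir 174.6 top [ 0.5325 -0.335   0.1498] 9.137227429783072e-05
rod top 48 mid [ 0.5524 -0.34    0.0887] dir 175.2 top [ 0.5302 -0.3382  0.1497] 4.210866722087472e-05
rod both 232 mid [ 0.5541 -0.3374  0.089 ] dir 174.5 top [ 0.5319 -0.3352  0.1501] 0.00021476997057292787
scene wide ((557.8093872070312, 196.58396911621094), (58.73673629760742, 49.24196243286133), 68.31364440917969)
scene rest ((617.6424560546875, -200.5235595703125), (138.1375732421875, 163.94761657714844), 89.6900405883789)
scene jaw 204 [0.5725 0.0469] ang 91.1 ext [-0.0517  0.0582] [-0.0081  0.0103]
scene jaw 181 [0.6085 0.0519] ang 104.2 ext [-0.0499  0.0589] [-0.0139  0.0109]
top wide ((557.9490356445312, 196.7856903076172), (50.85464859008789, 50.46647644042969), 67.70793914794922)
top rest ((620.9562377929688, -204.25392150878906), (98.1796646118164, 197.88156127929688), 61.168479919433594)
top jaw 227 [0.5731 0.0474] ang 91.2 ext [-0.05    0.0562] [-0.0088  0.0091]
top jaw 198 [0.6086 0.0593] ang 105.1 ext [-0.0552  0.0526] [-0.0094  0.0089]
{'position': [0.14, 0.609, 0.223], 'tcp_rot': [[-0.974, 0.225, -0.0], [0.225, 0.974, 0.0], [0.0, 0.0, -1.0]], 'time_s': 0.95, 'opening': 1.0}
```

apply_moves --plan '[0.8, -0.8, 0.1, -0.7, 0.8, -0.8, 0.1, -0.7, 0.8, -0.8, 0.1, -0.7, 0.8, -0.8, 0.1, -0.7, 0.8, -0.8, 0, -0.7, 0.8, -0.8, 0, -0.7, 0.5, -1, 0, -0.7, 0.5, -1, 0, -0.7, 0.4, -1, 0, -0.7, 0.4, -1, 0, -0.7, 0.4, -1, 0, -0.7, 0.4, -1, 0, -0.7]' --grip -1

```text
time_s: 2.45
position: [0.5112, 0.0673, 0.2428]
tcp_rot: [[0.126, 0.992, 0.001], [0.992, -0.126, 0.0], [0.0, 0.001, -1.0]]
force: [0.9, 0.9, 0.1]
opening: 0.998
grasp_force: 0.0
```

apply_moves --plan '[0.2, -1, 0, 0.15, 0.2, -1, 0, 0, 0.2, -1, 0, 0, 0.2, -1, -0.4, 0, 0.26, -0.98, -0.4, 0, 0, 0, 0, 0, 0, 0, 0, 0]'

```text
time_s: 3.32
position: [0.5631, -0.1797, 0.2024]
tcp_rot: [[0.096, 0.995, -0.001], [0.995, -0.096, 0.001], [0.001, -0.001, -1.0]]
force: [0.0, 1.4, 0.4]
opening: 1.002
grasp_force: 0.0
```

Run:
```python
from h import *
im,d=bot.capture('scene'); p=np.array(bot.read_state()['position']); print(p)
u,v=proj('scene',p)[0].astype(int); print(u,v, proj('scene',[[.554,-.179,.149]]))
u,v=400,275
c=cv2.resize(im[v-100:v+50,u-100:u+100],(800,600),interpolation=cv2.INTER_CUBIC); save('hov.png',c)
```

```text
[ 0.5632029  -0.17909686  0.20276013]
400 225 [[394.8626279  250.37408568]]
```

View pics/hov.png

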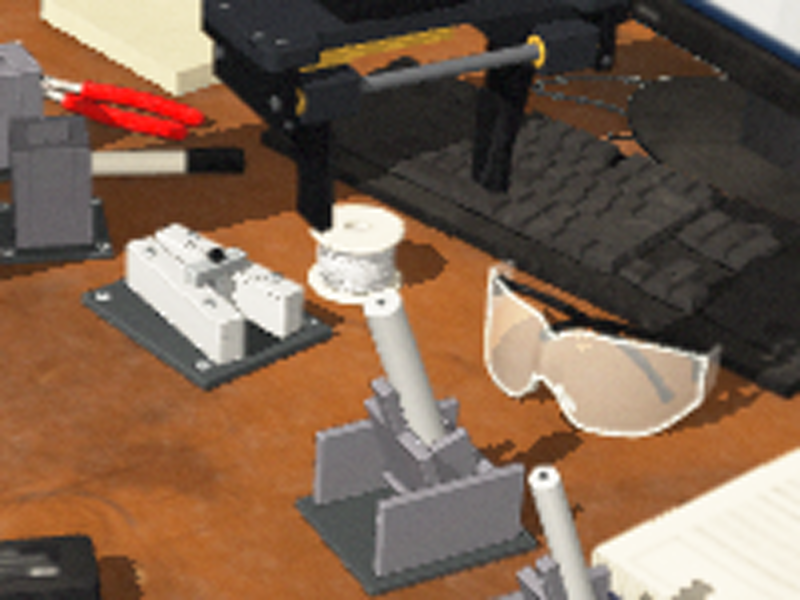

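The open fingers, at crop (315,225) and (490,185), straddle the rod top at crop (383,300). I'll go down and close on it.

apply_moves --plan '[0, 0, -0.5, 0, 0, 0, -0.5, 0, 0, 0, -0.5, 0, 0, 0, -0.43, 0, 0, 0, 0, 0, 0, 0, 0, 0]'

```text
time_s: 4.12
position: [0.5642, -0.1794, 0.1073]
tcp_rot: [[0.094, 0.996, 0.002], [0.996, -0.094, -0.001], [-0.001, 0.002, -1.0]]
force: [-0.3, -0.1, 0.0]
opening: 0.994
grasp_force: 0.0
```

apply_moves --plan '[0, 0, 0, 0, 0, 0, 0, 0, 0, 0, 0, 0, 0, 0, 0, 0, 0, 0, 0, 0, 0, 0, 0, 0, 0, 0, 0, 0, 0, 0, 0, 0]' --grip 1

```text
time_s: 5.12
position: [0.5684, -0.182, 0.1084]
tcp_rot: [[0.097, 0.995, 0.012], [0.995, -0.097, -0.005], [-0.004, 0.012, -1.0]]
force: [4.8, 0.4, 5.7]
opening: 0.33
grasp_force: 27.5
```

apply_moves --plan '[-0.085, 0.008, 0.235, 0, -0.085, 0.008, 0.235, 0, -0.085, 0.008, 0.235, 0, -0.085, 0.008, 0.235, 0]'

```text
time_s: 5.62
position: [0.552, -0.1804, 0.1548]
tcp_rot: [[0.097, 0.995, 0.013], [0.995, -0.097, -0.005], [-0.003, 0.014, -1.0]]
force: [7.0, -0.0, -2.0]
opening: 0.328
grasp_force: 27.6
```

Run:
```python
from h import *
im,d=bot.capture('scene'); print(bot.read_state()['force'],bot.read_state()['opening'])
save('pull.png',cv2.resize(im[170:320,300:500],(800,600),interpolation=cv2.INTER_CUBIC))
```

```text
[4.72267591 0.67621698 6.77067771] 0.32270280145990965
```

View pics/pull.png

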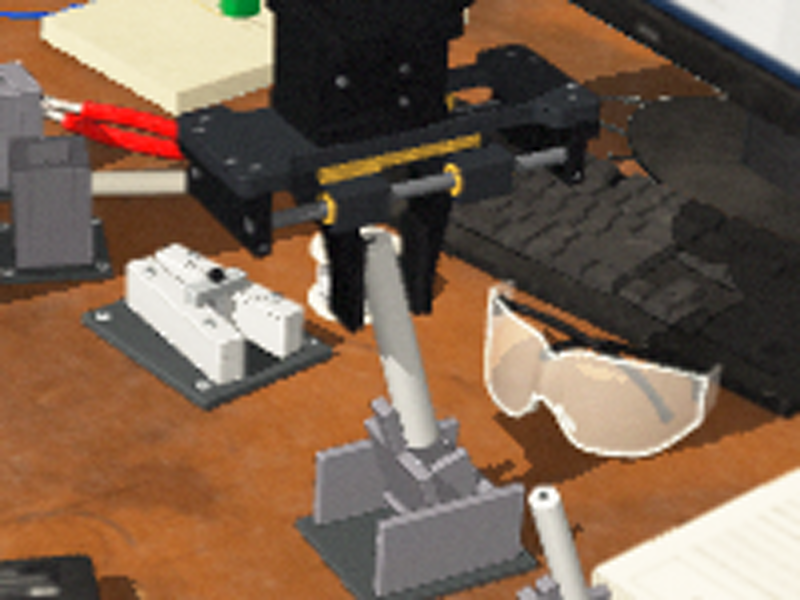

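The rod is coming out, still leaning between the fingers, from crop (375,240) to (420,440). I'll keep pulling along its axis.

apply_moves --plan '[-0.085, 0.008, 0.235, 0, -0.085, 0.008, 0.235, 0, -0.085, 0.008, 0.235, 0, -0.085, 0.008, 0.235, 0, -0.085, 0.008, 0.235, 0, 0, 0, 0.6, 0, 0, 0, 0, 0, 0, 0, 0, 0]'

```text
time_s: 6.68
position: [0.5244, -0.1761, 0.2411]
tcp_rot: [[0.096, 0.995, -0.002], [0.995, -0.096, 0.001], [0.001, -0.002, -1.0]]
force: [0.3, 0.4, -1.6]
opening: 0.219
grasp_force: 29.9
```

Run:
```python
from h import *
im,d=bot.capture('scene'); s=bot.read_state(); print(s['force'],s['opening'],s['position'])
save('pull2.png',cv2.resize(im[140:290,290:490],(800,600),interpolation=cv2.INTER_CUBIC))
```

```text
[ 1.05858897  0.64293653 -2.50917676] 0.22185789032408854 [ 0.52425401 -0.17594561  0.24068181]
```

View pics/pull2.png

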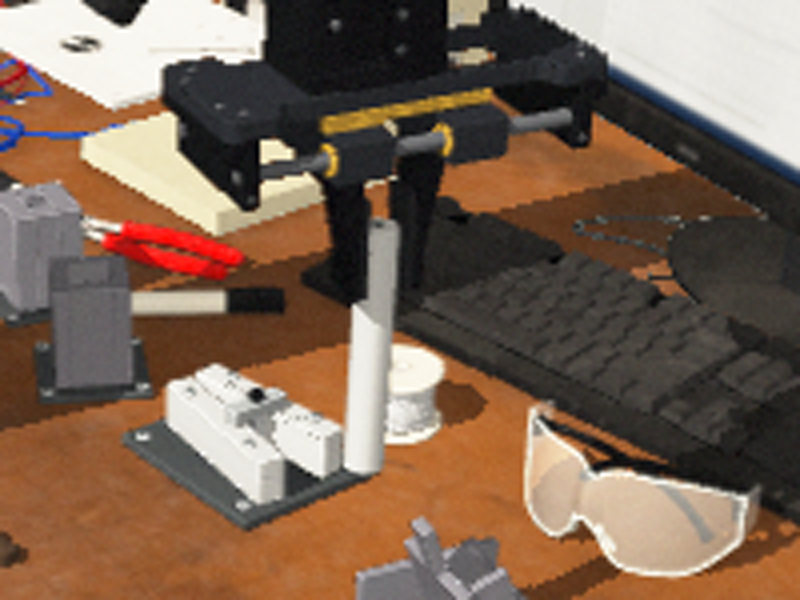

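The rod is upright between the pads, from crop (383,225) to (365,470). I'll measure its axis relative to the tool.

```bash
cat >> h.py <<'E'
from scipy.optimize import least_squares
def rodfit(tcp,zlo,zhi,cams=('scene',)):
    A=[]
    for n in cams:
        im,d=bot.capture(n); v,u=np.mgrid[0:480,0:640]; P=atdepth(n,np.c_[u.ravel(),v.ravel()],d.ravel())
        k=(d.ravel()>0)&(np.hypot(P[:,0]-tcp[0],P[:,1]-tcp[1])<.03)&(P[:,2]>zlo)&(P[:,2]<zhi); A.append(P[k])
    A=np.vstack(A)
    def f(p):
        a=np.array([p[2],p[3],1]); a/=np.linalg.norm(a); q=A-[p[0],p[1],(zlo+zhi)/2]; return np.linalg.norm(q-np.outer(q@a,a),axis=1)-.01
    p=least_squares(f,[tcp[0],tcp[1],0,0],loss='soft_l1',f_scale=.002).x
    return p,len(A),A[:,2].min(),A[:,2].max()
E
python3 - <<'E'
from h import *
t=bot.read_state()['position']
print(t,rodfit(t,.1,t[2]-.006))
print(rodfit(t,.1,t[2]-.006,('scene','top')))
E
```

```text
[ 0.52425401 -0.17594561  0.24068181] (array([ 0.52284701, -0.17417381,  0.01494941, -0.0018926 ]), 428, np.float64(0.14274561425831456), np.float64(0.23432769389945907))
(array([ 0.52295444, -0.17426379,  0.01663748, -0.00175683]), 426, np.float64(0.14252156130710755), np.float64(0.23466366543068262))
```

apply_moves --plan '[0.18, 0.465, 0, -0.956, 0.18, 0.465, 0, -0.956, 0.18, 0.465, 0, -0.956, 0.18, 0.465, 0, -0.956, 0.18, 0.465, 0, -0.956, 0.18, 0.465, 0, -0.956, 0.18, 0.465, 0, -0.956, 0.18, 0.465, 0, -0.956, 0, 0, -0.6, 0, 0, 0, -0.6, 0, 0, 0, 0, 0, 0, 0, 0, 0]'

```text
time_s: 8.38
position: [0.5978, 0.0094, 0.1823]
tcp_rot: [[0.99, 0.14, 0.001], [0.14, -0.99, -0.0], [0.001, 0.0, -1.0]]
force: [1.1, -0.5, -0.7]
opening: 0.222
grasp_force: 29.9
```

Run:
```python
from h import *
s=bot.read_state(); t=s['position']
print(t,np.degrees(np.arctan2(s['tcp_rot'][1][1],s['tcp_rot'][0][1])),s['joint_positions'],s['opening'])
r=rodfit(t,.065,t[2]-.006,('scene',));print(r)
r=rodfit(t,.065,t[2]-.006,('top','scene'));print(r)
im,d=bot.capture('scene')
for n in('scene','top'):
  print(n,[(np.round(np.array(r['xy'])*[640,480],1).tolist(),round(r['p'],2),atheight(n,np.array(r['xy'])*[640,480],.008)[0].round(4)) for r in bot.pinpoint(n,'gauge_entry')])
for P in ([.5968,.0119,.008],[.591,.0535,.008],[.592,.0456,.038]): print(proj('scene',P)-[270,170])
E0=np.array([.591,.0535]);gx=np.array([.990,.139]);gy=np.array([-.139,.990])
for a,b in ((-16,-55),(16,-55),(-2.25,55),(2.25,55)):
  q=E0+gx*a/1e3+gy*b/1e3; uv=proj('scene',[*q,.038])[0]; cv2.circle(im,tuple(int(round(x)) for x in uv),0,(255,0,0),-1)
uv=proj('scene',[.5968,.0119,.008])[0]; cv2.circle(im,tuple(int(round(x)) for x in uv),0,(0,0,255),-1)
save('ent.png',cv2.resize(im[160:310,270:470],(800,600),interpolation=cv2.INTER_CUBIC))
```

```text
[0.59783682 0.00942536 0.18229046] -81.98085917057512 [-9.79601141e+00  3.08530953e+01  8.84554542e+01  9.52914476e-04
  6.06426991e+01  7.21843752e+01] 0.2222023406550166
(array([ 0.59792289,  0.01164653, -0.00698209, -0.02392627]), 298, np.float64(0.0838640846552496), np.float64(0.17617444348156203))
(array([ 0.59861977,  0.01169161,  0.0057997 , -0.02462845]), 298, np.float64(0.08487906125912777), np.float64(0.1762019916335649))
scene [([361.0, 257.9], 0.88, array([0.6014, 0.0216, 0.008 ])), ([245.1, 230.9], 0.83, array([0.4039, 0.2869, 0.008 ]))]
top []
[[91.48540257 90.2606232 ]]
[[80.65087741 83.01573789]]
[[82.814188  73.8278535]]
```

View pics/ent.png

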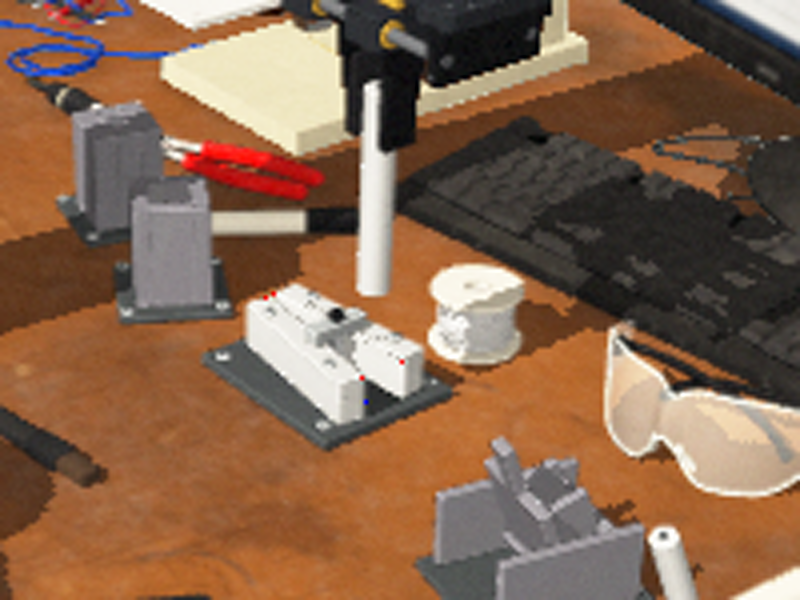

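The red dots, at the modelled slot corners (362,378), (402,362) and (268,296), sit on the jaw corners. The rod is above the entry to within 1–2 mm, so I'll lower it.

apply_moves --plan '[-0.02, 0, -0.4, 0, 0, 0, -0.4, 0, 0, 0, -0.25, 0, 0, 0, -0.2, 0, 0, 0, -0.2, 0, 0, 0, 0, 0]'

```text
time_s: 9.43
position: [0.5958, 0.0096, 0.1086]
tcp_rot: [[0.99, 0.14, -0.001], [0.14, -0.99, 0.0], [-0.001, -0.0, -1.0]]
force: [0.0, -0.2, -1.6]
opening: 0.22
grasp_force: 29.9
```

apply_moves --plan '[-0.014, 0.1, 0, 0, -0.014, 0.1, 0, 0, -0.014, 0.1, 0, 0, -0.014, 0.1, 0, 0, -0.014, 0.1, 0, 0, -0.014, 0.1, 0, 0, 0, 0, 0, 0]'

```text
time_s: 10.3
position: [0.5927, 0.0399, 0.1095]
tcp_rot: [[0.99, 0.14, 0.002], [0.14, -0.99, 0.0], [0.001, 0.0, -1.0]]
force: [1.8, -0.7, -0.6]
opening: 0.222
grasp_force: 29.9
```

apply_moves --plan '[-0.007, 0.04, 0, 0, -0.007, 0.04, 0, 0, 0, 0, 0, 0]'

```text
time_s: 10.68
position: [0.5919, 0.0435, 0.1095]
tcp_rot: [[0.99, 0.14, 0.001], [0.14, -0.99, -0.0], [0.001, 0.0, -1.0]]
force: [2.1, -2.1, -0.8]
opening: 0.222
grasp_force: 29.9
```

apply_moves --plan '[-0.006, 0.04, 0, 0, -0.006, 0.04, 0, 0, 0, 0, 0, 0]'

```text
time_s: 11.05
position: [0.5915, 0.0469, 0.1096]
tcp_rot: [[0.99, 0.14, 0.002], [0.14, -0.99, -0.002], [0.001, 0.002, -1.0]]
force: [2.7, -4.7, -0.3]
opening: 0.222
grasp_force: 30.2
```

apply_moves --plan '[-0.006, 0.04, 0, 0, -0.003, 0.02, 0, 0, 0, 0, 0, 0]'

```text
time_s: 11.42
position: [0.5914, 0.0489, 0.1097]
tcp_rot: [[0.99, 0.141, 0.002], [0.141, -0.99, -0.003], [0.002, 0.004, -1.0]]
force: [2.7, -7.3, -0.7]
opening: 0.218
grasp_force: 30.5
```

apply_moves --plan '[-0.006, 0.04, 0, 0, -0.004, 0.03, 0, 0, 0, 0, 0, 0, 0, 0, 0, 0]'

```text
time_s: 11.92
position: [0.5912, 0.0516, 0.1098]
tcp_rot: [[0.99, 0.141, 0.003], [0.141, -0.99, -0.005], [0.002, 0.005, -1.0]]
force: [3.4, -8.1, -0.5]
opening: 0.225
grasp_force: 30.9
```

Run:
```python
from h import *
s=bot.read_state(); t=s['position']; print(t,s['force'])
E0=np.array([.591,.0535]);gx=np.array([.990,.139]);gy=np.array([-.139,.990])
r=rodfit(t,.06,t[2]-.006,('scene',));p=r[0];print(p)
for z in (.023,.073): q=p[:2]+p[2:]*(z-(.06+t[2]-.006)/2)-E0; print('rod gauge xy at z',z,q@gx,q@gy)
im,d=bot.capture('scene')
v,u=np.mgrid[0:480,0:640]; P=atdepth('scene',np.c_[u.ravel(),v.ravel()],d.ravel()); q=P[:,:2]-E0; X=q@gx;Y=q@gy
for z0,z1 in((.041,.05),(.05,.058)):
  k=(abs(X)<.022)&(abs(Y)<.055)&(P[:,2]>z0)&(P[:,2]<z1); print('cursor',k.sum(),np.percentile(X[k],[2,50,98]).round(4),np.percentile(Y[k],[2,10,50,90,98]).round(4))
c=im[180:280,290:424]
for cc in (.0235,.0275):
  for x in(-.02,.02):
    w=E0+gx*x+gy*(-.025+cc); uv=proj('scene',[*w,.042])[0]; cv2.circle(im,tuple(int(round(x)) for x in uv),0,(255,0,0) if cc>.025 else (0,0,255),-1)
save('wedge.png',cv2.resize(im[180:280,290:424],(800,597),interpolation=cv2.INTER_CUBIC))
```

```text
[0.59118448 0.05164213 0.10982571] [ 3.36311428 -8.09456785 -0.4702055 ]
[ 0.59228178  0.05077665 -0.00185996  0.03301548]
rod gauge xy at z 0.023 0.0007285403212408057 -0.004815099410377366
rod gauge xy at z 0.073 0.0008659296483184184 -0.003167906333401302
cursor 77 [-0.0212 -0.0087  0.0206] [-0.0409 -0.0185  0.0037  0.0339  0.0454]
cursor 35 [-0.0117 -0.0033  0.0077] [-0.0154 -0.014  -0.0085  0.011   0.0141]
```

View pics/wedge.png

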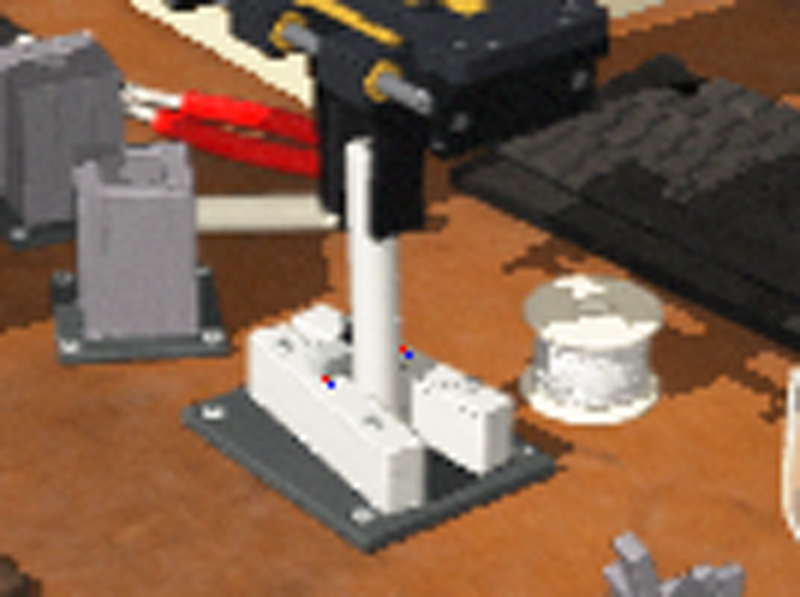

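The rod (crop 375,300) is wedged against the cursor, whose face lies at the 0.0235–0.0275 marks (327,380). Force is rising and the lean is small. I'll unload, lift and carry the rod to the wide holder.

apply_moves --plan '[0.006, -0.04, 0, 0, 0.006, -0.04, 0, 0, 0, 0, 0.2, 0, 0, 0, 0.4, 0, 0, 0, 0.8, 0, 0, 0, 0.8, 0, 0, 0, 0, 0]'

```text
time_s: 12.9
position: [0.5907, 0.0513, 0.222]
tcp_rot: [[0.99, 0.14, 0.003], [0.14, -0.99, 0.002], [0.003, -0.001, -1.0]]
force: [0.2, -0.1, -1.5]
opening: 0.222
grasp_force: 29.8
```

apply_moves --plan '[-0.14, 0.6, 0, 0, -0.14, 0.6, 0, 0, -0.14, 0.6, 0, 0, -0.14, 0.6, 0, 0, -0.14, 0.6, 0, 0, 0, 0, 0, 0, 0, 0, 0, 0]'

```text
time_s: 13.78
position: [0.5539, 0.1999, 0.2179]
tcp_rot: [[0.99, 0.14, -0.004], [0.14, -0.99, -0.001], [-0.004, -0.0, -1.0]]
force: [-0.3, -0.2, -1.2]
opening: 0.221
grasp_force: 29.8
```

Run:
```python
from h import *
s=bot.read_state(); t=s['position']; print(t,s['opening'],s['force'])
r=rodfit(t,.105,t[2]-.006,('scene',));p=r[0];print(r)
r=rodfit(t,.105,t[2]-.006,('scene','top'));print(r)
b=p[:2]+p[2:]*(t[2]-.0985-(.105+t[2]-.006)/2); print('bottom xy',b)
E0=np.array([.591,.0535]);gx=np.array([.990,.139]);gy=np.array([-.139,.990])
im,d=bot.capture('scene')
for cc in (.0235,.0275):
  for x in(-.02,.02):
    w=E0+gx*x+gy*(-.025+cc); uv=proj('scene',[*w,.042])[0]; cv2.circle(im,tuple(int(round(x)) for x in uv),0,(255,0,0) if cc>.025 else (0,0,255),-1)
A=cv2.resize(im[130:280,270:420],(800,800),interpolation=cv2.INTER_CUBIC)[:600]
A=cv2.resize(im[145:265,265:425],(800,600),interpolation=cv2.INTER_CUBIC)
save('lift.png',A)
```

```text
[0.55393005 0.19993672 0.21794574] 0.22058275142697822 [-0.27426017 -0.18351252 -1.21391147]
(array([ 0.55606414,  0.20030013, -0.02026163,  0.00835822]), 266, np.float64(0.11994888226764912), np.float64(0.21107167485878786))
(array([ 0.55641426,  0.19962595, -0.02261905,  0.01015806]), 268, np.float64(0.12044475468226701), np.float64(0.21192896200028602))
bottom xy [0.55685489 0.19997393]
```

View pics/lift.png

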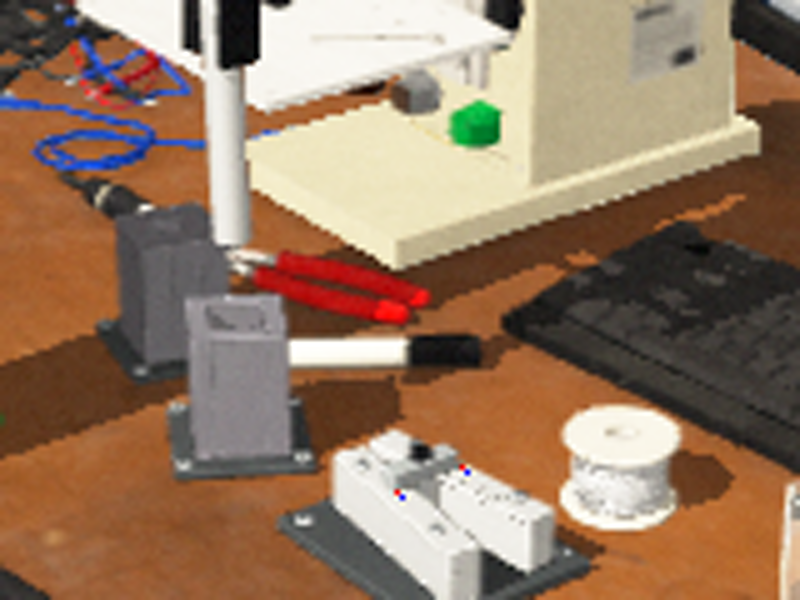

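The cursor face (crop 395,490) stays at the marks, just past 0.0275, with the jaws clear. The rod bottom (232,240) is about 3 mm off the wide mouth (235,318). I'll correct that and lower it.

apply_moves --plan '[0.025, -0.065, -0.2, 0, 0, 0, -0.4, 0, 0, 0, 0, 0, 0, 0, -0.2, 0, 0, 0, -0.2, 0, 0, 0, -0.2, 0, 0, 0, 0, 0]'

```text
time_s: 14.85
position: [0.5558, 0.1967, 0.1582]
tcp_rot: [[0.99, 0.14, -0.002], [0.14, -0.99, -0.0], [-0.002, 0.0, -1.0]]
force: [-0.6, -0.1, -0.4]
opening: 0.22
grasp_force: 29.8
```

apply_moves --plan '[0, 0, -0.25, 0, 0, 0, -0.25, 0, 0, 0, -0.25, 0, 0, 0, -0.15, 0, 0, 0, -0.05, 0, 0, 0, 0, 0]'

```text
time_s: 15.6
position: [0.5568, 0.1968, 0.1117]
tcp_rot: [[0.99, 0.14, 0.0], [0.14, -0.99, 0.0], [0.0, -0.0, -1.0]]
force: [0.5, -0.2, -0.8]
opening: 0.22
grasp_force: 29.8
```

apply_moves --plan '[0, 0, -0.03, 0, 0, 0, 0, 0]'

```text
time_s: 15.85
position: [0.5568, 0.1969, 0.1106]
tcp_rot: [[0.99, 0.14, 0.001], [0.14, -0.99, 0.0], [0.001, -0.0, -1.0]]
force: [0.2, 0.1, -1.3]
opening: 0.223
grasp_force: 29.8
```

apply_moves --plan '[0, 0, 0, 0, 0, 0, 0, 0, 0, 0, 0, 0, 0, 0, 0, 0, 0, 0, 0, 0, 0, 0, 0, 0, 0, 0, 0.5, 0, 0, 0, 1, 0, 0, 0, 1, 0, 0, 0, 0, 0, 0, 0, 0, 0]' --grip -1

```text
time_s: 17.23
position: [0.5559, 0.1967, 0.2349]
tcp_rot: [[0.99, 0.14, -0.001], [0.14, -0.99, -0.0], [-0.001, 0.0, -1.0]]
force: [-0.3, 0.0, 0.1]
opening: 1.0
grasp_force: 0.0
```

Run:
```python
from h import *
s=bot.read_state(); print(s['position'],s['opening'],s['time_s'],s['force'])
r=rodfit([.558,.1967],.085,.15,('scene',));print(r)
r=rodfit([.558,.1967],.085,.15,('scene','top'));print(r)
E0=np.array([.591,.0535]);gx=np.array([.990,.139]);gy=np.array([-.139,.990])
for n in('scene','top'):
  im,d=bot.capture(n); v,u=np.mgrid[0:480,0:640]; P=atdepth(n,np.c_[u.ravel(),v.ravel()],d.ravel()); q=P[:,:2]-E0; X=q@gx;Y=q@gy
  k=(abs(X)<.022)&(abs(Y)<.05)&(P[:,2]>.0435)&(P[:,2]<.058); print('cursor',k.sum(),np.percentile(Y[k],[2,10,50,90,98]).round(4))
  k=(P[:,1]<-.31)&(P[:,1]>-.37)&(P[:,0]<.57)&(P[:,0]>.51)&(P[:,2]>.13); print('thin',P[k].mean(0))
im,_=bot.capture('scene'); save('end.png',cv2.resize(im[145:265,265:425],(800,600),interpolation=cv2.INTER_CUBIC))
```

```text
[0.55594631 0.19668892 0.234871  ] 1.0003085653529757 17.225 [-0.34102735  0.03673914  0.05368169]
(array([ 0.56031796,  0.19711382, -0.02660247, -0.01175201]), 168, np.float64(0.08519015655443819), np.float64(0.1429044920971547))
(array([ 0.5591707 ,  0.19721626, -0.01392624,  0.02124201]), 171, np.float64(0.08560725635350769), np.float64(0.14348795049641025))
cursor 74 [0.0036 0.005  0.009  0.0153 0.0182]
thin [ 0.53341639 -0.33877727  0.14268856]
cursor 71 [-0.0262  0.0053  0.0119  0.0259  0.0403]
thin [ 0.53327551 -0.33707265  0.14531479]
```

View pics/end.png

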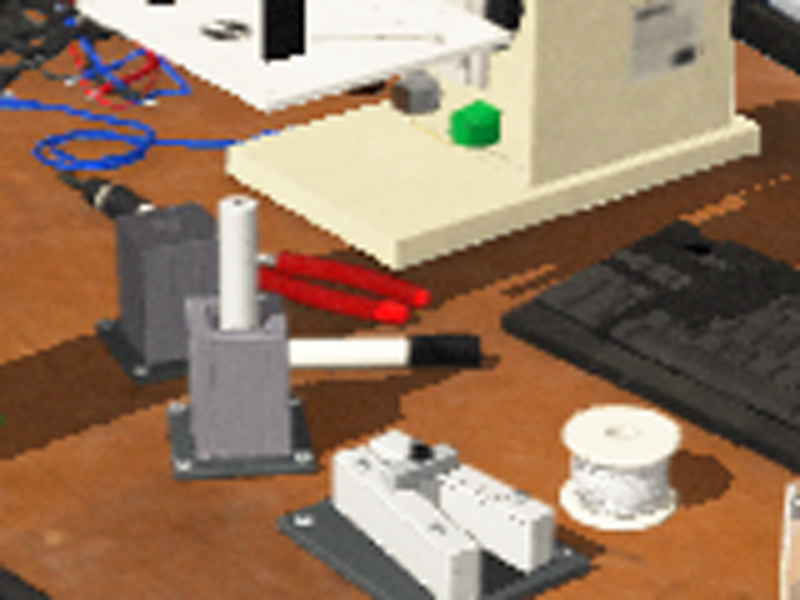

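The rod stands upright in the wide holder, top at crop (238,200), z ≈ 0.142 m, so it is home. The cursor reads about 0.028 and the thin rod is unmoved.

```bash
python3 -c "
from rig import bot
print(bot.hand_in())"
```

```text
the job is handed in; nothing more can be done
None
```

I handed the job in at about 17 s: the thicker rod was wedged in the gauge and now stands fully home in the wide holder, the cursor was left at about 0.028 m, and the thinner rod did not move; the hand-in returned no verdict.

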